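Put three bench parts back in their own places and crown the race with its spacer

TASK

The inspection lamp, the bearing race and the feeler gauge block have been put down in one another's places: using the empty grey rubber mat as the parking spot for one of them, move them round so that the lamp stands upright in the middle of the square black dock, the race lies flat in the middle of the round steel plate, and the gauge block lies flat in the middle of the oblong wooden rest, lengthways along it. The amber spacer belongs flat and centred on top of the race. Leave the oil can and the screwdriver where they are.

Things in the scene. Friction and masses are not known exactly. Their poses are not given: they have to be found in the camera images.
- lamp: inspection lamp, loose, 56 mm tall: a black bakelite cylinder 48 mm in diameter and 28 mm high at the foot (grip it here), above it a bright bayonet socket collar (about 37 mm across with two small pins) and a clear bulb. Origin: centre of the underside; z up. About 0.14 kg. At the start it stands on the round steel plate
- race: nickel-plated bearing race, a plain bright steel ring, loose: 54 mm outside, 36 mm bore, 16 mm high, lying flat. Origin: centre of the underside; z is its axis. About 0.12 kg. At the start it lies on the wooden rest
- gauge: brushed steel feeler gauge block, loose, 70 mm long (its x), 24 mm wide (its y), 18 mm high, with dark leaf lines on top and a brass pivot near one end. Origin: centre of the underside. About 0.16 kg. Either end may point either way on the rest. At the start it lies on the black dock
- spacer: amber see-through plastic spacer ring, loose: 50 mm outside, 30 mm bore, 12 mm high, lying flat on the counter. Origin: centre of the underside; z is its axis. About 0.03 kg. It ends on top of the race, whose top is 16 mm above the race's origin
- dock: lamp dock, fixed: square black slab 84 x 84 mm, 10 mm high, with two brass contact strips along its edges and a flat top. Origin: centre of the underside, on the counter
- plate: bench plate for the race, fixed: round bright steel disc 96 mm in diameter, 10 mm high, flat top. Origin: centre of the underside, on the counter
- rest: gauge rest, fixed: oblong dark wooden slab 110 mm long (its x), 60 mm wide (its y), 10 mm high, flat top. Origin: centre of the underside, on the counter
- mat: rubber mat, fixed: plain grey, square, 100 x 100 mm, 3 mm thick, empty at the start: the free parking spot. Origin: centre of the underside, on the counter
- oilcan: small green oil can with a brass cone spout, loose, 42 mm in diameter, 58 mm high, a bystander to be left alone. Origin: centre of the underside
- screwdriver: screwdriver lying on the counter, loose, 140 mm long along its x, handle to its -x, a bystander to be left alone. Origin: middle of its length, at counter level; handle 26 mm thick
Mind the look-alikes: they are no part of the job. There is more than one size of the mat; the job needs the largest.

How it is judged:
By the outcome, as a careful person would: the job done as asked, in the order asked, and still so for the second after the job is handed in, with the robot touching nothing.
It also fails if it takes over 138 s, if anything falls off the work surface, if the arm or the gripper's body presses on something with over 40 N, if the wrist force passes 120 N, or if a joint passes its speed limit or range.

ROBOT

A 7-joint arm with a two-finger parallel gripper is mounted at the origin on the work surface. World frame = base frame: x ahead of the robot, y to its left, z up, the work surface at z = 0. Lengths are in m, angles in degrees, forces in N, time in s.
With the tool pointing down it reaches from about 0.425 to 0.95 m from the base axis. Payload 16.7 kg.
Tool frame: the origin (TCP) lies midway between the tips of the shut fingers; the grasp point (between the pads) lies 19 mm behind it; x points along the fingers, y is the direction in which the jaws open and shut, and the axes are right-handed (so a half turn about x gives the same grasp; the last joint's range is limited). The gripper opens to 94 mm and grips with 3 to 60 N. Pads are 16 mm wide; open, the fingers measure 119 mm over their backs; the gripper's body (75 mm by 177 mm) begins 78 mm behind the grasp point.
Start: joints at [58.528, 24.414, 4.234, 92.017, -1.954, 63.644, -3.845], TCP at [0.263, -0.622, 0.205] pointing down, gripper open.
Joint ranges: [-163.25, 163.25], [-28.42, 122.38], [-70.27, 78.77], [12.13, 141.07], [-58.53, 238.53], [9.26, 117.41], [-156.51, 156.51]. Speed limits (degrees/s): [108.29, 108.29, 136.94, 136.94, 172.46, 172.46, 172.46].

INTERFACE

Orientations are given as a 3x3 rotation matrix whose columns are the frame's x, y, z axes.
In Python, from cell import r gives the robot as it stands.
- The arm moves only by the tool apply_moves, never from a script. Its argument "steps" is one flat list of numbers, 7 for each row, row after row: the shift along the world's x, y, z in m, then the turn, a rotation vector about the world's x, y, z in degrees, then the closure in counts, from 0 (fully open) to 255 (shut). In form: [x, y, z, rx, ry, rz, gripper, x, y, z, rx, ry, rz, gripper, ...]. A call has 1 to 12 rows; each row shifts and turns the commanded pose from where the row before left it; what a row does not reach is not made up. A row lasts 1/10 s, in which the tool goes at most 50 mm and 8.59 degrees, less where a joint would pass 70% of its speed; a pose out of reach is approached as far as the arm can. A call is refused whole if a number of a shift passes 0.05 or a number of a turn 8.59, either way. A call with a gripper value outside its range is refused whole. The fingers move at their own pace and stop on an object; "force" is the grip in N (left out, the last holds). Time passes only in rows, so rows that do not move let the fingers close. It gives the time, the measured TCP pose, the force and the opening at its end, in the units of the state.
- r.state(): the state, without advancing time (a new reading comes with each control period).
- r.capture(name): name is "side" or "top"; returns the picture (480x640x3 uint8, blue, green, red); there is no depth.
- r.camera_model(name): a dict with "intrinsics" (3x3 intrinsics, pixels), "world_from_camera" (4x4, takes a point from camera to world coordinates). Camera axes: x right, y up, looking along -z (the intrinsics and any distortion apply to the point x, -y, -z); pixel columns grow to the right and rows downward; lengths in m; the calibration is good to about 2 mm. A picture is of the moment at which its call begins. camera_model takes no time and is no camera call.
- r.close_job(): hands the job in, once; it reports no verdict.
The state is a dict: "clock": time; "joint_positions": joint angles; "qvel": joint speeds; "joint_efforts": joint torques, N m; "position": TCP position; "tool_rot": TCP orientation; "force": force on the tool from outside, world axes, zero at the start; "moment": the same for the moment, N m; "opening": finger opening in m.
Only numpy, scipy, OpenCV 4.12 (cv2) and the standard library are available. Lean on these libraries where they do the work, as an engineer would, in place of code of your own. Each camera call takes 0.05 s, during which the arm holds its last target. There are 200 camera calls.

## Working session

There is one attempt and no reset: what is moved stays moved. The work goes in short steps, Python scripts to look and compute and a tool call to move; the robot and the scene stay as the last step left them, time stands still between calls to the robot, and variables do not carry over. Pictures are saved under pics/ and viewed, about 12 in all and at most 16, crops included, and the job is handed in when it is done.

Besides the shell and the picture viewer there is one more tool, called after "Request:" by a JSON object that holds its "name" and its "arguments", one argument or row to a line. apply_moves: Moves the arm, as the interface text tells. Its arguments: {"type":"object","properties":{"steps":{"type":"array","items":{"type":"number"}},"force":{"type":"number"}},"required":["steps"]}

```bash
ls; mkdir -p pics; python3 - <<'E'
from cell import r
import cv2,numpy as np
np.set_printoptions(precision=4,suppress=True)
for n in("top","side"):
    cv2.imwrite(f"pics/{n}0.png",r.capture(n)); print(n,r.camera_model(n))
print(r.state())
E
```

```text
pics
top {'intrinsics': array([[507.7492,   0.    , 327.0805],
       [  0.    , 507.7492, 239.3961],
       [  0.    ,   0.    ,   1.    ]]), 'world_from_camera': array([[-0.0125,  0.9964, -0.0844,  0.3814],
       [-0.9999, -0.0122,  0.0042, -0.0668],
       [ 0.0031,  0.0844,  0.9964,  1.069 ],
       [ 0.    ,  0.    ,  0.    ,  1.    ]])}
side {'intrinsics': array([[445.3444,   0.    , 322.797 ],
       [  0.    , 445.3444, 244.0901],
       [  0.    ,   0.    ,   1.    ]]), 'world_from_camera': array([[-0.809 ,  0.343 , -0.4773,  0.0373],
       [-0.5878, -0.4641,  0.6627,  0.5518],
       [ 0.0058,  0.8167,  0.5771,  0.6013],
       [ 0.    ,  0.    ,  0.    ,  1.    ]])}
{'clock': 0.1, 'joint_positions': array([58.5264, 24.4467,  4.2321, 92.0446, -1.9553, 63.643 , -3.8442]), 'qvel': array([ 0.0987, -0.1193,  0.0012, -0.0845,  0.0153,  0.0018,  0.0789]), 'joint_efforts': array([  0.0093, -93.746 ,   3.6776, -45.5042,  -0.0486,   0.0167,
        -0.    ]), 'position': array([ 0.2626, -0.6214,  0.2049]), 'tool_rot': array([[-0.0005,  0.3892, -0.9211],
       [ 0.001 , -0.9211, -0.3892],
       [-1.    , -0.0011,  0.0001]]), 'force': array([ 0.3759, -0.1841,  0.8528]), 'moment': array([-0.0157, -0.0074, -0.0349]), 'opening': 0.09441820777184398}
```

View pics/top0.png

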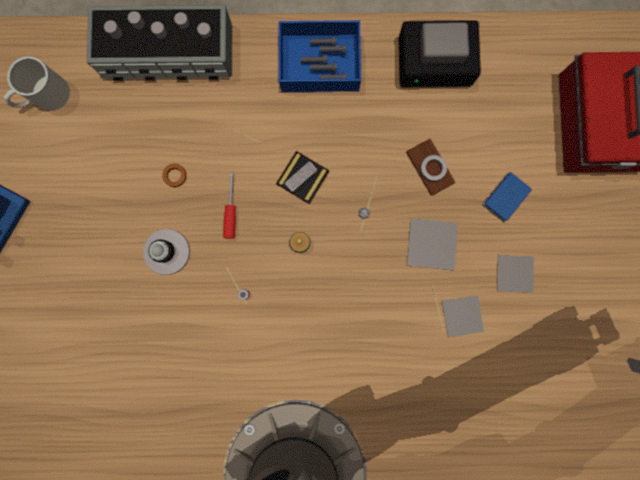

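View pics/side0.png

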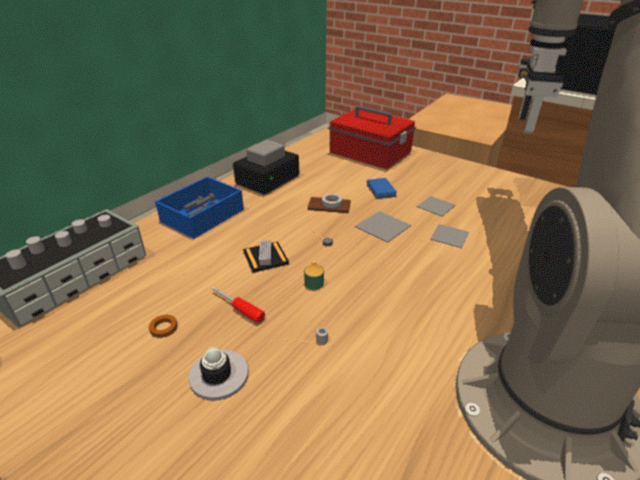

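The top view has the lamp on the plate (166,251), the spacer (174,175), the gauge on the dock (303,177), the race on the rest (431,167) and the large mat (433,245). The oil can is at (299,242) and the screwdriver at (230,205). The smaller mats are at (515,273) and (463,316). I'll measure from colour masks.

```bash
cat > h.py <<'E'
from cell import r
import cv2,numpy as np
np.set_printoptions(precision=4,suppress=True)
def ray(n,uv,z):
    m=r.camera_model(n);K=m["intrinsics"];T=m["world_from_camera"]
    p=np.linalg.solve(K,[uv[0],uv[1],1]);d=T[:3,:3]@[p[0],-p[1],-p[2]];o=T[:3,3]
    return (o+d*(z-o[2])/d[2])[:2]
def proj(n,P):
    m=r.camera_model(n);K=m["intrinsics"];T=m["world_from_camera"]
    c=T[:3,:3].T@(np.array(P)-T[:3,3]);q=K@[c[0],-c[1],-c[2]];return q[:2]/q[2]
def blob(mask,near,n,z):
    """contour nearest to pixel -> its points on plane z (mm)"""
    cs,_=cv2.findContours(mask.astype(np.uint8),cv2.RETR_EXTERNAL,cv2.CHAIN_APPROX_NONE)
    cs=[c for c in cs if cv2.contourArea(c)>25]
    c=min(cs,key=lambda c:np.hypot(*(c[:,0].mean(0)-near)))
    return np.array([ray(n,p,z)*1000 for p in c[:,0]],np.float32)
E
python3 - <<'E'
from h import *
im=cv2.imread("pics/top0.png");g=im.astype(int);hsv=cv2.cvtColor(im,cv2.COLOR_BGR2HSV)
S=hsv[...,1];V=hsv[...,2];H=hsv[...,0]
for n,p in dict(plate=(150,262),mat=(433,245),dock=(303,195),rest=(420,150),spacer=(166,175),race=(422,168),gauge=(303,175),wood=(350,300),collar=(160,250),can=(305,245)).items(): print(n,hsv[p[1],p[0]])
cv2.imwrite("pics/c1.png",cv2.resize(im[135:285,135:335],None,fx=4,fy=4,interpolation=cv2.INTER_CUBIC))
cv2.imwrite("pics/c2.png",cv2.resize(im[130:280,380:540],None,fx=4,fy=4,interpolation=cv2.INTER_CUBIC))
E
```

```text
plate [  6  25 154]
mat [ 15  35 133]
dock [20 20 38]
rest [  9 167  84]
spacer [ 12 165 113]
race [  9  17 148]
gauge [  5  24 137]
wood [ 15 114 166]
collar [ 18  19 132]
can [ 17 157 159]
```

View pics/c1.png

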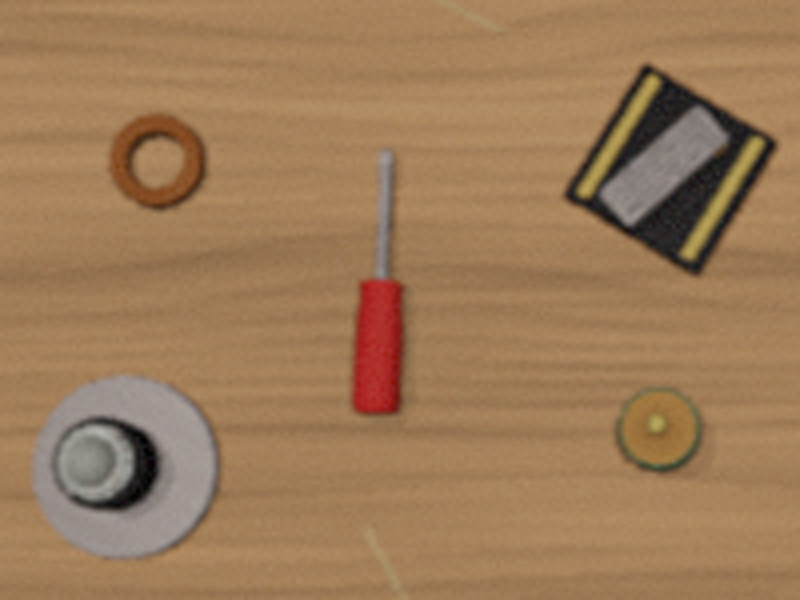

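View pics/c2.png

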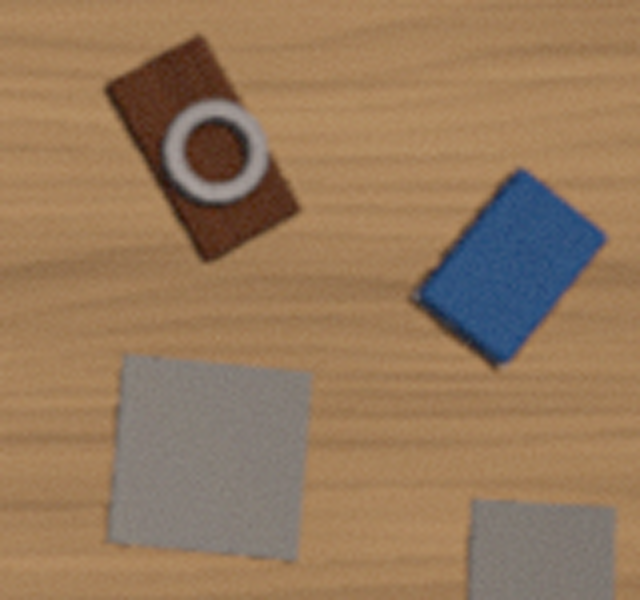

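```bash
cat > meas.py <<'E'
from h import *
def hsvs(im): return [c.astype(int) for c in cv2.split(cv2.cvtColor(im,cv2.COLOR_BGR2HSV))]
def rect(n,P):
    (c,s,a)=cv2.minAreaRect(cv2.convexHull(P)); 
    if s[0]<s[1]: s=s[::-1];a+=90
    print(n,"rect c",np.round(c,1),"size",np.round(s,1),"long axis deg",round((a+90)%180-90,1))
def circ(n,P):
    e=cv2.fitEllipse(cv2.convexHull(P)); print(n,"ell c",np.round(e[0],1),"axes",np.round(e[1],1),"mincirc",np.round(np.r_[cv2.minEnclosingCircle(P)],1) if 0 else "")
E
python3 - <<'E'
from meas import *
im=cv2.imread("pics/top0.png");H,S,V=hsvs(im)
t="top"
grey=(S<60)&(V>75)
circ("plate z5",blob((S<60)&(V>20),(166,251),t,5e-3))
rect("mat",blob(grey,(433,245),t,1.5e-3))
rect("mat2",blob(grey,(515,273),t,1.5e-3))
rect("mat3",blob(grey,(463,316),t,1.5e-3))
rect("dock",blob((V<75),(303,177),t,5e-3))
rect("rest",blob((S>110)&(V<115)|(V<70),(428,165),t,5e-3))
circ("spacer",blob((S>150)&(H<15)&(V<165),(174,175),t,6e-3))
circ("race z26",blob((S<60)&(V>100),(433,167),t,26e-3))
rect("gauge z28",blob((S<60)&(V>90),(301,176),t,28e-3))
m=(V<70)&(S<80); m[:,:140]=0
circ("lampbase",blob(m,(161,251),t,24e-3))
circ("collar",blob((V>85)&(S<28),(160,250),t,50e-3))
circ("can",blob((H>13)&(S>130)&(V<190),(299,242),t,30e-3))
rect("screwdriver handle",blob((H<6)&(S>150),(230,222),t,13e-3))
cv2.imwrite("pics/c3.png",np.hstack([cv2.resize(im[220:285,135:205],(400,371),interpolation=cv2.INTER_CUBIC),cv2.resize(cv2.imread("pics/side0.png")[330:400,180:255],(398,371),interpolation=cv2.INTER_CUBIC)]))
E
```

```text
plate z5 ell c [450.6 267.3] axes [95.2 96.2] mincirc 
mat rect c [ 459.9 -292.3] size [99.5 99.3] long axis deg 83.6
mat2 rect c [ 395.7 -464.5] size [75.5 74.9] long axis deg 85.9
mat3 rect c [ 308.4 -351.3] size [75.2 74.9] long axis deg -82.1
dock rect c [605.  -20.2] size [82.6 82. ] long axis deg -31.7
rest rect c [ 624.1 -292.5] size [110.4  61.1] long axis deg 28.0
spacer ell c [612.9 252. ] axes [47.5 49.6] mincirc 
race z26 ell c [ 618.5 -295.5] axes [51.9 53.7] mincirc 
gauge z28 rect c [602.5 -17.6] size [70.3 25.5] long axis deg -48.3
lampbase ell c [450.7 270.8] axes [44.9 53.7] mincirc 
collar ell c [447.9 252.8] axes [88.5 89.5] mincirc 
can ell c [465.6 -13.8] axes [36.4 36.9] mincirc 
screwdriver handle rect c [512. 133.] size [68.  23.7] long axis deg -2.9
```

View pics/c3.png

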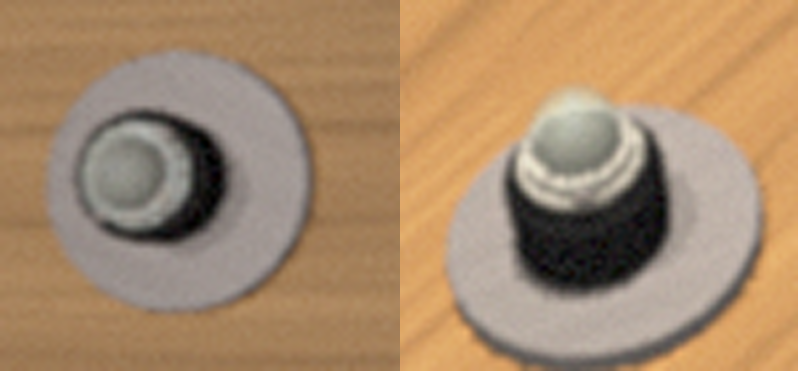

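Every measured size matches the given ones, so I'll start moving. The order is gauge → mat, lamp → dock, race → plate, gauge → rest, then spacer → race.

Request:
{"name": "apply_moves", "arguments": {
  "steps": [0.017,0.0302,-0.003,0,0,5.44,0,0.017,0.0302,-0.003,0,0,5.44,0,0.017,0.0302,-0.003,0,0,5.44,0,0.017,0.0302,-0.003,0,0,5.44,0,0.017,0.0302,-0.003,0,0,5.44,0,0.017,0.0302,-0.003,0,0,5.44,0,0.017,0.0302,-0.003,0,0,5.44,0,0.017,0.0302,-0.003,0,0,5.44,0,0.017,0.0302,-0.003,0,0,5.44,0,0.017,0.0302,-0.003,0,0,5.44,0],
  "force": 20
}}

```text
clock: 1.1
position: [0.433, -0.3184, 0.1752]
tool_rot: [[-0.0, 0.976, -0.216], [0.0, -0.216, -0.976], [-1.0, -0.0, -0.0]]
force: [0.4, 0.0, -0.8]
opening: 0.0941
```

Request:
{"name": "apply_moves", "arguments": {
  "steps": [0.017,0.0302,-0.003,0,0,5.44,0,0.017,0.0302,-0.003,0,0,5.44,0,0.017,0.0302,-0.003,0,0,5.44,0,0.017,0.0302,-0.003,0,0,5.44,0,0.017,0.0302,-0.003,0,0,5.44,0,0.017,0.0302,-0.003,0,0,5.44,0,0.017,0.0302,-0.003,0,0,5.44,0,0.017,0.0302,-0.003,0,0,5.44,0,0.017,0.0302,-0.003,0,0,5.44,0,0.017,0.0302,-0.003,0,0,5.44,0,0,0,0,0,0,0,0,0,0,0,0,0,0,0]
}}

```text
clock: 2.3
position: [0.6025, -0.0172, 0.1449]
tool_rot: [[-0.001, 0.746, 0.666], [0.0, 0.666, -0.746], [-1.0, -0.001, -0.001]]
force: [-0.1, -0.7, 0.7]
opening: 0.0939
```

Request:
{"name": "apply_moves", "arguments": {
  "steps": [0,0,-0.025,0,0,0,0,0,0,-0.025,0,0,0,0,0,0,-0.025,0,0,0,0,0,0,-0.025,0,0,0,0,0,0,-0.015,0,0,0,0,0,0,-0.01,0,0,0,0,0,0,-0.005,0,0,0,0,0,0,0,0,0,0,0,0,0,0,0,0,0,120,0,0,0,0,0,0,255,0,0,0,0,0,0,255,0,0,0,0,0,0,255]
}}

```text
clock: 3.5
position: [0.6029, -0.0177, 0.0159]
tool_rot: [[0.001, 0.747, 0.665], [-0.0, 0.665, -0.747], [-1.0, 0.0, 0.0]]
force: [0.2, -0.4, 0.9]
opening: 0.0653
```

Request:
{"name": "apply_moves", "arguments": {
  "steps": [0,0,0,0,0,0,255,0,0,0,0,0,0,255,0,0,0,0,0,0,255,0,0,0,0,0,0,255,0,0,0,0,0,0,255,0,0,0,0,0,0,255]
}}

```text
clock: 4.1
position: [0.6027, -0.0178, 0.0155]
tool_rot: [[-0.0, 0.747, 0.665], [-0.0, 0.665, -0.747], [-1.0, -0.0, -0.0]]
force: [0.0, -0.3, -0.3]
opening: 0.0235
```

Request:
{"name": "apply_moves", "arguments": {
  "steps": [0,0,0.01,0,0,0,255,0,0,0.03,0,0,0,255,0,0,0.04,0,0,0,255,0,0,0.02,0,0,0,255,-0.0119,-0.0229,0,0,0,-4.02,255,-0.0119,-0.0229,0,0,0,-4.02,255,-0.0119,-0.0229,0,0,0,-4.02,255,-0.0119,-0.0229,0,0,0,-4.02,255,-0.0119,-0.0229,0,0,0,-4.02,255,-0.0119,-0.0229,0,0,0,-4.02,255,-0.0119,-0.0229,0,0,0,-4.02,255,-0.0119,-0.0229,0,0,0,-4.02,255]
}}

```text
clock: 5.3
position: [0.5064, -0.2029, 0.1154]
tool_rot: [[-0.0, 0.987, 0.16], [0.0, 0.16, -0.987], [-1.0, -0.0, -0.0]]
force: [0.6, -1.4, -0.5]
opening: 0.0234
```

Request:
{"name": "apply_moves", "arguments": {
  "steps": [-0.0119,-0.0229,0,0,0,-4.02,255,-0.0119,-0.0229,0,0,0,-4.02,255,-0.0119,-0.0229,0,0,0,-4.02,255,-0.0119,-0.0229,0,0,0,-4.02,255,0,0,0,0,0,0,255,0,0,-0.03,0,0,0,255,0,0,-0.03,0,0,0,255,0,0,-0.025,0,0,0,255,0,0,-0.01,0,0,0,255,0,0,-0.005,0,0,0,255,0,0,-0.0025,0,0,0,255,0,0,0,0,0,0,255]
}}

```text
clock: 6.5
position: [0.4603, -0.2928, 0.0136]
tool_rot: [[0.001, 0.993, -0.114], [-0.0, -0.114, -0.993], [-1.0, 0.001, 0.0]]
force: [-0.3, 0.6, -0.7]
opening: 0.0238
```

Request:
{"name": "apply_moves", "arguments": {
  "steps": [0,0,-0.003,0,0,0,255,0,0,-0.0015,0,0,0,255,0,0,0,0,0,0,255,0,0,0,0,0,0,130,0,0,0,0,0,0,60,0,0,0,0,0,0,0,0,0,0,0,0,0,0,0,0,0,0,0,0,0,0,0,0.01,0,0,0,0,0,0,0.03,0,0,0,0,0,0,0.05,0,0,0,0,0,0,0.03,0,0,0,0]
}}

```text
clock: 7.7
position: [0.4606, -0.2927, 0.1321]
tool_rot: [[0.002, 0.994, -0.114], [-0.001, -0.114, -0.994], [-1.0, 0.002, 0.001]]
force: [0.6, -1.0, -0.8]
opening: 0.0916
```

Request:
{"name": "apply_moves", "arguments": {
  "steps": [-0.0005,0.0282,0,0,0,1.8,0,-0.0005,0.0282,0,0,0,1.8,0,-0.0005,0.0282,0,0,0,1.8,0,-0.0005,0.0282,0,0,0,1.8,0,-0.0005,0.0282,0,0,0,1.8,0,-0.0005,0.0282,0,0,0,1.8,0,-0.0005,0.0282,0,0,0,1.8,0,-0.0005,0.0282,0,0,0,1.8,0,-0.0005,0.0282,0,0,0,1.8,0,-0.0005,0.0282,0,0,0,1.8,0]
}}

```text
clock: 8.7
position: [0.4537, -0.0084, 0.1281]
tool_rot: [[-0.001, 0.979, 0.202], [-0.0, 0.202, -0.979], [-1.0, -0.001, -0.0]]
force: [0.3, -0.2, -0.5]
opening: 0.0941
```

Request:
{"name": "apply_moves", "arguments": {
  "steps": [-0.0005,0.0282,0,0,0,1.8,0,-0.0005,0.0282,0,0,0,1.8,0,-0.0005,0.0282,0,0,0,1.8,0,-0.0005,0.0282,0,0,0,1.8,0,-0.0005,0.0282,0,0,0,1.8,0,-0.0005,0.0282,0,0,0,1.8,0,-0.0005,0.0282,0,0,0,1.8,0,-0.0005,0.0282,0,0,0,1.8,0,-0.0005,0.0282,0,0,0,1.8,0,-0.0005,0.0282,0,0,0,1.8,0,0,0,0,0,0,0,0]
}}

```text
clock: 9.8
position: [0.4478, 0.2757, 0.1283]
tool_rot: [[-0.001, 0.867, 0.498], [0.002, 0.498, -0.867], [-1.0, -0.0, -0.002]]
force: [0.4, 0.2, 0.6]
opening: 0.0938
```

```bash
python3 - <<'E'
from meas import *
cv2.imwrite("pics/top1.png",r.capture("top"));im=cv2.imread("pics/top1.png");H,S,V=hsvs(im)
rect("gauge on mat: dark/bright",blob((S<60)&(V>75),(433,245),"top",1.5e-3))
cv2.imwrite("pics/c4.png",cv2.resize(im[130:330,130:480],None,fx=2.2,fy=2.2,interpolation=cv2.INTER_CUBIC))
E
```

```text
gauge on mat: dark/bright rect c [ 459.9 -292.4] size [100.1  99.4] long axis deg 83.6
```

View pics/c4.png

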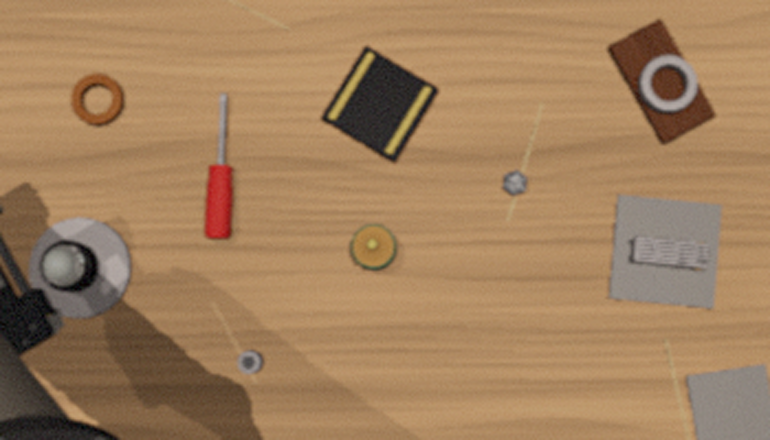

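The gauge lies flat on the mat, the dock is empty, and the gripper is over the lamp. The reported pose is a few mm off, so I'll settle and recheck.

Request:
{"name": "apply_moves", "arguments": {
  "steps": [0,0,0,0,0,0,0,0,0,0,0,0,0,0]
}}

```text
clock: 10.05
position: [0.4496, 0.2705, 0.1283]
tool_rot: [[-0.0, 0.871, 0.491], [-0.001, 0.491, -0.871], [-1.0, -0.001, 0.001]]
force: [-0.1, -1.2, -0.2]
opening: 0.0939
```

Request:
{"name": "apply_moves", "arguments": {
  "steps": [0.001,0,-0.01,0,0,0,0,0,0,-0.025,0,0,0,0,0,0,-0.03,0,0,0,0,0,0,-0.025,0,0,0,0,0,0,-0.014,0,0,0,0,0,0,-0.006,0,0,0,0,0,0,0,0,0,0,0,0,0,0,0,0,0,100,0,0,0,0,0,0,200,0,0,0,0,0,0,255,0,0,0,0,0,0,255,0,0,0,0,0,0,255]
}}

```text
clock: 11.25
position: [0.4511, 0.2715, 0.0187]
tool_rot: [[0.0, 0.871, 0.492], [0.0, 0.492, -0.871], [-1.0, 0.0, 0.0]]
force: [0.1, 0.3, -0.7]
opening: 0.0573
```

Request:
{"name": "apply_moves", "arguments": {
  "steps": [0,0,0,0,0,0,255,0,0,0,0,0,0,255,0,0,0,0,0,0,255]
}}

```text
clock: 11.55
position: [0.451, 0.2714, 0.0185]
tool_rot: [[0.0, 0.871, 0.492], [-0.0, 0.492, -0.871], [-1.0, 0.0, 0.0]]
force: [-0.6, 0.1, 3.6]
opening: 0.0479
```

Request:
{"name": "apply_moves", "arguments": {
  "steps": [0,0,0.01,0,0,0,255,0,0,0.03,0,0,0,255,0,0,0.04,0,0,0,255,0,0,0.02,0,0,0,255,0.0128,-0.0243,0,0,0,0,255,0.0128,-0.0243,0,0,0,0,255,0.0128,-0.0243,0,0,0,0,255,0.0128,-0.0243,0,0,0,0,255,0.0128,-0.0243,0,0,0,0,255,0.0128,-0.0243,0,0,0,0,255,0.0128,-0.0243,0,0,0,0,255,0.0128,-0.0243,0,0,0,0,255]
}}

```text
clock: 12.75
position: [0.5536, 0.0761, 0.1191]
tool_rot: [[0.0, 0.871, 0.492], [0.0, 0.492, -0.871], [-1.0, 0.0, -0.0]]
force: [0.4, -0.3, -1.3]
opening: 0.0477
```

Request:
{"name": "apply_moves", "arguments": {
  "steps": [0.0128,-0.0243,0,0,0,0,255,0.0128,-0.0243,0,0,0,0,255,0.0128,-0.0243,0,0,0,0,255,0.0128,-0.0243,0,0,0,0,255,0,0,0,0,0,0,255,0,0,-0.03,0,0,0,255,0,0,-0.03,0,0,0,255,0,0,-0.02,0,0,0,255,0,0,0,0,0,0,255,0,0,0,0,0,0,255]
}}

```text
clock: 13.75
position: [0.6045, -0.0195, 0.0392]
tool_rot: [[-0.0, 0.87, 0.492], [0.0, 0.492, -0.87], [-1.0, 0.0, -0.0]]
force: [0.7, -0.1, -0.4]
opening: 0.0476
```

```bash
python3 - <<'E'
from meas import *
cv2.imwrite("pics/top2.png",r.capture("top"));cv2.imwrite("pics/side2.png",r.capture("side"))
im=cv2.imread("pics/side2.png");a=cv2.resize(im[200:300,210:320],(440,400),interpolation=cv2.INTER_CUBIC)
b=cv2.resize(cv2.imread("pics/top2.png")[130:230,255:345],(360,400),interpolation=cv2.INTER_CUBIC)
cv2.imwrite("pics/c5.png",np.hstack([a,b])); print(r.state()["position"],r.state()["force"])
E
```

```text
[ 0.6053 -0.0197  0.04  ] [ 0.1945  0.2279 -0.6827]
```

View pics/c5.png

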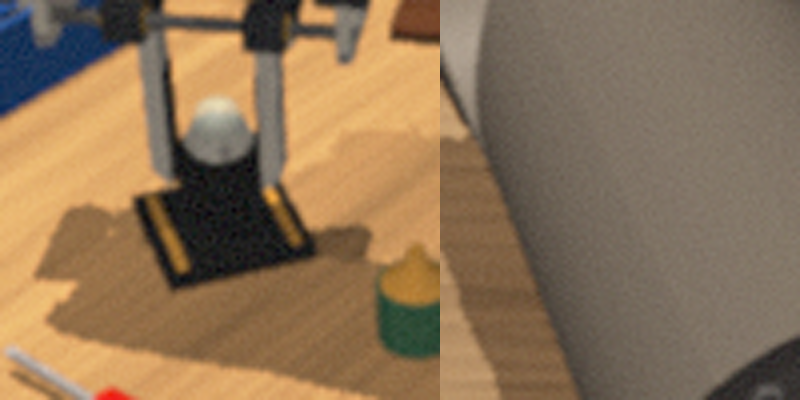

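The side view shows the lamp held upright over the dock (dock centre about (225,235) in the crop). The arm hides it from the top camera. I'll lower and release.

Request:
{"name": "apply_moves", "arguments": {
  "steps": [0,0,-0.013,0,0,0,255,0,0,-0.006,0,0,0,255,0,0,-0.002,0,0,0,255,0,0,0,0,0,0,255,0,0,0,0,0,0,100,0,0,0,0,0,0,50,0,0,0,0,0,0,0,0,0,0,0,0,0,0,0,0,0.01,0,0,0,0,0,0,0.03,0,0,0,0,0,0,0.05,0,0,0,0,0,0,0.03,0,0,0,0]
}}

```text
clock: 15.05
position: [0.6053, -0.0197, 0.1412]
tool_rot: [[0.002, 0.87, 0.492], [0.0, 0.492, -0.87], [-1.0, 0.002, 0.001]]
force: [0.9, 0.4, 0.1]
opening: 0.094
```

Request:
{"name": "apply_moves", "arguments": {
  "steps": [0.0011,-0.023,0,0,0,-2.45,0,0.0011,-0.023,0,0,0,-2.45,0,0.0011,-0.023,0,0,0,-2.45,0,0.0011,-0.023,0,0,0,-2.45,0,0.0011,-0.023,0,0,0,-2.45,0,0.0011,-0.023,0,0,0,-2.45,0,0.0011,-0.023,0,0,0,-2.45,0,0.0011,-0.023,0,0,0,-2.45,0,0.0011,-0.023,0,0,0,-2.45,0,0.0011,-0.023,0,0,0,-2.45,0,0.0011,-0.023,0,0,0,-2.45,0,0.0011,-0.023,0,0,0,-2.45,0]
}}

```text
clock: 16.25
position: [0.6177, -0.298, 0.1375]
tool_rot: [[-0.0, 1.0, -0.002], [0.0, -0.002, -1.0], [-1.0, -0.0, -0.0]]
force: [0.9, 0.5, 0.1]
opening: 0.0939
```

Request:
{"name": "apply_moves", "arguments": {
  "steps": [0,0,0,0,0,0,0,0,0,0,0,0,0,0,0,0,0,0,0,0,0]
}}

```text
clock: 16.55
position: [0.6179, -0.2954, 0.1374]
tool_rot: [[-0.0, 1.0, 0.002], [0.001, 0.002, -1.0], [-1.0, -0.0, -0.001]]
force: [-0.1, 0.4, -0.1]
opening: 0.0941
```

```bash
python3 - <<'E'
from meas import *
cv2.imwrite("pics/top3.png",r.capture("top"));cv2.imwrite("pics/side3.png",r.capture("side"))
im=cv2.imread("pics/top3.png");H,S,V=hsvs(im)
rect("dock",blob((V<75),(303,177),"top",5e-3))
rect("dock+z5",blob((V<75),(303,177),"top",5e-3))
m=(V>85)&(S<45)
circ("collar z46",blob(m,(303,177),"top",46e-3))
a=cv2.resize(im[140:215,265:340],(400,400),interpolation=cv2.INTER_CUBIC)
b=cv2.resize(cv2.imread("pics/side3.png")[210:285,230:305],(400,400),interpolation=cv2.INTER_CUBIC)
cv2.imwrite("pics/c6.png",np.hstack([a,b])); print(r.state()["position"])
for n in("top","side"):
  for z in(10,38,66): print(n,z,proj(n,[.605,-.0202,z/1000]))
E
```

```text
dock rect c [605.3 -20.1] size [81.9 81.6] long axis deg -32.0
dock+z5 rect c [605.3 -20.1] size [81.9 81.6] long axis deg -32.0
collar z46 ell c [603.7 -22.5] axes [39.4 40.8] mincirc 
[ 0.6179 -0.2953  0.1376]
top 10 [302.1849 176.6046]
top 38 [301.5631 173.7824]
top 66 [300.9073 170.8055]
side 10 [265.9821 254.2795]
side 38 [265.1145 244.0051]
side 66 [264.2176 233.3844]
```

View pics/c6.png

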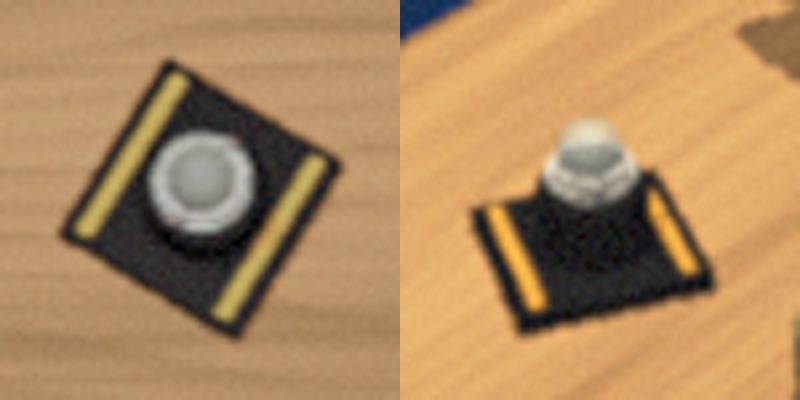

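The lamp stands upright on the dock. Both views put it about 2–2.5 mm off centre towards -x/-y, which I'll trim later. The race is next.

Request:
{"name": "apply_moves", "arguments": {
  "steps": [0.0005,0,-0.02,0,0,0,0,0,0,-0.03,0,0,0,0,0,0,-0.03,0,0,0,0,0,0,-0.022,0,0,0,0,0,0,-0.013,0,0,0,0,0,0,-0.006,0,0,0,0,0,0,0,0,0,0,0,0,0,0,0,0,0,90,0,0,0,0,0,0,180,0,0,0,0,0,0,255,0,0,0,0,0,0,255,0,0,0,0,0,0,255]
}}

```text
clock: 17.85
position: [0.6183, -0.2962, 0.0168]
tool_rot: [[0.0, 1.0, 0.001], [-0.0, 0.001, -1.0], [-1.0, 0.0, 0.0]]
force: [0.5, -0.7, -0.4]
opening: 0.0573
```

Request:
{"name": "apply_moves", "arguments": {
  "steps": [0,0,0,0,0,0,255,0,0,0,0,0,0,255,0,0,0,0,0,0,255]
}}

```text
clock: 18.15
position: [0.6184, -0.2962, 0.0167]
tool_rot: [[0.0, 1.0, 0.001], [-0.0, 0.001, -1.0], [-1.0, 0.0, 0.0]]
force: [0.4, 0.6, 4.9]
opening: 0.0532
```

Request:
{"name": "apply_moves", "arguments": {
  "steps": [0,0,0.01,0,0,0,255,0,0,0.03,0,0,0,255,0,0,0.04,0,0,0,255,0,0,0.03,0,0,0,255,-0.0084,0.0282,0,0,0,0,255,-0.0084,0.0282,0,0,0,0,255,-0.0084,0.0282,0,0,0,0,255,-0.0084,0.0282,0,0,0,0,255,-0.0084,0.0282,0,0,0,0,255,-0.0084,0.0282,0,0,0,0,255,-0.0084,0.0282,0,0,0,0,255,-0.0084,0.0282,0,0,0,0,255]
}}

```text
clock: 19.35
position: [0.5504, -0.0695, 0.127]
tool_rot: [[-0.0, 1.0, 0.001], [-0.0, 0.001, -1.0], [-1.0, -0.0, 0.0]]
force: [0.6, 0.6, -0.0]
opening: 0.0528
```

Request:
{"name": "apply_moves", "arguments": {
  "steps": [-0.0084,0.0282,0,0,0,0,255,-0.0084,0.0282,0,0,0,0,255,-0.0084,0.0282,0,0,0,0,255,-0.0084,0.0282,0,0,0,0,255,-0.0084,0.0282,0,0,0,0,255,-0.0084,0.0282,0,0,0,0,255,-0.0084,0.0282,0,0,0,0,255,-0.0084,0.0282,0,0,0,0,255,-0.0084,0.0282,0,0,0,0,255,-0.0084,0.0282,0,0,0,0,255,-0.0084,0.0282,0,0,0,0,255,-0.0084,0.0282,0,0,0,0,255]
}}

```text
clock: 20.55
position: [0.4496, 0.2688, 0.1269]
tool_rot: [[0.0, 1.0, 0.001], [-0.0, 0.001, -1.0], [-1.0, 0.0, 0.0]]
force: [1.2, 0.2, -1.4]
opening: 0.0534
```

Request:
{"name": "apply_moves", "arguments": {
  "steps": [0,0,-0.03,0,0,0,255,0,0,-0.03,0,0,0,255,0,0,-0.025,0,0,0,255,0,0,0,0,0,0,255,0,0,0,0,0,0,255,0,0,0,0,0,0,255]
}}

```text
clock: 21.15
position: [0.4509, 0.2683, 0.043]
tool_rot: [[0.002, 1.0, 0.001], [0.001, 0.001, -1.0], [-1.0, 0.002, -0.001]]
force: [0.6, -0.2, -1.2]
opening: 0.0535
```

```bash
python3 - <<'E'
from meas import *
cv2.imwrite("pics/top4.png",r.capture("top"));im=cv2.imread("pics/top4.png");H,S,V=hsvs(im)
rect("rest",blob((S>110)&(V<115)|(V<70),(428,165),"top",5e-3))
rect("gauge?",blob((S<40)&(V>145),(433,246),"top",21e-3))
print(hsvs(im)[2][240:252,415:450:3], r.state()["position"],r.state()["force"])
E
```

```text
rest rect c [ 623.6 -292.2] size [109.5  59.1] long axis deg 28.0
gauge? rect c [ 458.4 -288.4] size [96.3 95.7] long axis deg -6.4
[[137 118 167 162 160 145 137 145 163 155 159 152]
 [147 124 159 143 158 157 156 153 145 137 147 152]
 [148 128 165 160 156 148 145 156 153 152 147 134]
 [147 135 155 146 151 157 161 156 145 143 147 138]
 [151 134 159 163 155 152 142 151 149 156 159 137]
 [147 136 150 144 153 163 161 160 140 141 150 142]
 [135 140 162 159 163 159 144 153 146 160 164 131]
 [132 132 146 148 157 154 159 165 136 143 151 138]
 [130 115 146 156 163 146 145 155 141 157 162 123]
 [136 108 102 116 130 144 150 160 125 143 154 135]
 [150 144 125 126 118 105 114 120 120 145 159 155]
 [154 149 147 149 144 128 125 109  98 109 118 144]] [0.451  0.2683 0.043 ] [ 0.3712 -0.3301 -2.501 ]
```

Request:
{"name": "apply_moves", "arguments": {
  "steps": [0,-0.001,-0.016,0,0,0,255,0,0,-0.008,0,0,0,255,0,0,-0.0022,0,0,0,255,0,0,0,0,0,0,255,0,0,0,0,0,0,90,0,0,0,0,0,0,50,0,0,0,0,0,0,0,0,0,0,0,0,0,0,0,0,0.01,0,0,0,0,0,0,0.03,0,0,0,0,0,0,0.05,0,0,0,0,0,0,0.03,0,0,0,0]
}}

```text
clock: 22.4
position: [0.4504, 0.2677, 0.1388]
tool_rot: [[0.002, 1.0, 0.002], [0.001, 0.002, -1.0], [-1.0, 0.002, -0.001]]
force: [0.5, 0.5, -0.5]
opening: 0.0938
```

Request:
{"name": "apply_moves", "arguments": {
  "steps": [0.0005,-0.028,0,0,0,-0.33,0,0.0005,-0.028,0,0,0,-0.33,0,0.0005,-0.028,0,0,0,-0.33,0,0.0005,-0.028,0,0,0,-0.33,0,0.0005,-0.028,0,0,0,-0.33,0,0.0005,-0.028,0,0,0,-0.33,0,0.0005,-0.028,0,0,0,-0.33,0,0.0005,-0.028,0,0,0,-0.33,0,0.0005,-0.028,0,0,0,-0.33,0,0.0005,-0.028,0,0,0,-0.33,0,0.0005,-0.028,0,0,0,-0.33,0,0.0005,-0.028,0,0,0,-0.33,0]
}}

```text
clock: 23.6
position: [0.4562, -0.0701, 0.136]
tool_rot: [[0.001, 0.998, -0.068], [0.0, -0.068, -0.998], [-1.0, 0.001, -0.0]]
force: [-0.1, -0.1, -0.1]
opening: 0.0938
```

Request:
{"name": "apply_moves", "arguments": {
  "steps": [0.0005,-0.028,0,0,0,-0.33,0,0.0005,-0.028,0,0,0,-0.33,0,0.0005,-0.028,0,0,0,-0.33,0,0.0005,-0.028,0,0,0,-0.33,0,0.0005,-0.028,0,0,0,-0.33,0,0.0005,-0.028,0,0,0,-0.33,0,0.0005,-0.028,0,0,0,-0.33,0,0.0005,-0.028,0,0,0,-0.33,0,0,0,0,0,0,0,0,0,0,0,0,0,0,0,0,0,0,0,0,0,0]
}}

```text
clock: 24.7
position: [0.4603, -0.2922, 0.1356]
tool_rot: [[0.0, 0.994, -0.113], [0.0, -0.113, -0.994], [-1.0, 0.0, -0.0]]
force: [0.1, -0.3, 0.7]
opening: 0.0939
```

```bash
python3 - <<'E'
from meas import *
cv2.imwrite("pics/top5.png",r.capture("top"));im=cv2.imread("pics/top5.png");H,S,V=hsvs(im)
a=cv2.resize(cv2.imread("pics/top1.png")[215:275,403:463],(400,400),interpolation=cv2.INTER_CUBIC)
b=cv2.resize(im[220:285,135:200],(400,400),interpolation=cv2.INTER_CUBIC)
cv2.imwrite("pics/c7.png",np.hstack([a,b])); print(r.state()["position"],r.state()["tool_rot"][:,1])
print("expect gauge px",(proj("top",[.4606,-.2927,.021])-[403,215])*400/60)
print("plate c px top z10, race-z26 if centred", [(proj("top",[.4506,.2673,z])-[135,220])*400/65 for z in(.01,.026)])
circ("plate",blob((S<60)&(V>20),(166,251),"top",5e-3))
E
```

```text
[ 0.4604 -0.2921  0.1356] [ 0.9936 -0.1125  0.0002]
expect gauge px [207.1696 184.5475]
plate c px top z10, race-z26 if centred [array([184.8314, 191.7199]), array([169.7487, 188.7814])]
plate ell c [450.6 267.3] axes [95.3 96.3] mincirc
```

View pics/c7.png

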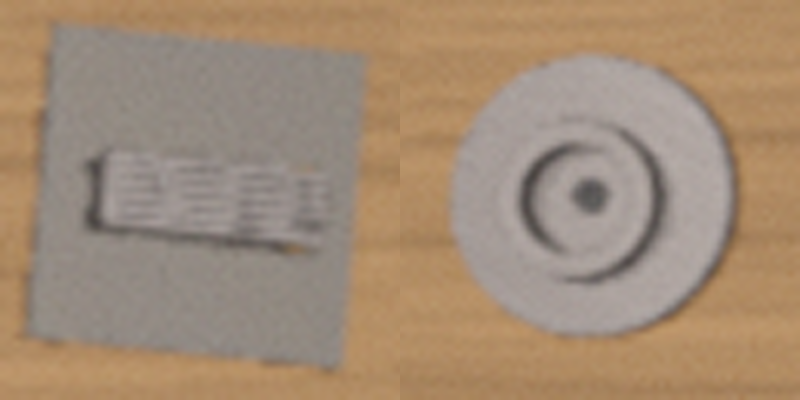

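The gauge is flat on the mat and the race is flat on the plate. The placed parts all appear about 2 mm low in x and y compared with the tool, so the camera frame is offset from the robot by about (-2,-2) mm. I'll allow for that. Now I'll pick up the gauge.

Request:
{"name": "apply_moves", "arguments": {
  "steps": [0,0,-0.02,0,0,0,0,0,0,-0.03,0,0,0,0,0,0,-0.03,0,0,0,0,0,0,-0.027,0,0,0,0,0,0,-0.014,0,0,0,0,0,0,-0.006,0,0,0,0,0,0,0,0,0,0,0,0,0,0,0,0,0,120,0,0,0,0,0,0,255,0,0,0,0,0,0,255,0,0,0,0,0,0,255,0,0,0,0,0,0,255]
}}

```text
clock: 25.95
position: [0.4603, -0.2933, 0.0085]
tool_rot: [[0.0, 0.993, -0.114], [-0.0, -0.114, -0.993], [-1.0, 0.0, 0.0]]
force: [0.2, -0.5, 1.0]
opening: 0.0575
```

Request:
{"name": "apply_moves", "arguments": {
  "steps": [0,0,0,0,0,0,255,0,0,0,0,0,0,255,0,0,0,0,0,0,255,0,0,0,0,0,0,255,0,0,0,0,0,0,255]
}}

```text
clock: 26.45
position: [0.4602, -0.2932, 0.0082]
tool_rot: [[-0.0, 0.993, -0.114], [0.0, -0.114, -0.993], [-1.0, -0.0, -0.0]]
force: [0.3, -0.3, -0.7]
opening: 0.0239
```

Request:
{"name": "apply_moves", "arguments": {
  "steps": [0,0,0.01,0,0,0,255,0,0,0.03,0,0,0,255,0,0,0.04,0,0,0,255,0.0138,0.0002,0,0,0,-4.62,255,0.0138,0.0002,0,0,0,-4.62,255,0.0138,0.0002,0,0,0,-4.62,255,0.0138,0.0002,0,0,0,-4.62,255,0.0138,0.0002,0,0,0,-4.62,255,0.0138,0.0002,0,0,0,-4.62,255,0.0138,0.0002,0,0,0,-4.62,255,0.0138,0.0002,0,0,0,-4.62,255,0.0138,0.0002,0,0,0,-4.62,255]
}}

```text
clock: 27.65
position: [0.5849, -0.2912, 0.0889]
tool_rot: [[0.0, 0.665, -0.747], [0.0, -0.747, -0.665], [-1.0, -0.0, -0.0]]
force: [0.5, 0.3, -1.5]
opening: 0.0237
```

Request:
{"name": "apply_moves", "arguments": {
  "steps": [0.0138,0.0002,0,0,0,-4.62,255,0.0138,0.0002,0,0,0,-4.62,255,0.0138,0.0002,0,0,0,-4.62,255,0,0,0,0,0,0,255,0,0,-0.03,0,0,0,255,0,0,-0.02,0,0,0,255,0,0,-0.01,0,0,0,255,0,0,0,0,0,0,255,0,0,0,0,0,0,255]
}}

```text
clock: 28.55
position: [0.626, -0.291, 0.0292]
tool_rot: [[0.001, 0.47, -0.883], [-0.0, -0.883, -0.47], [-1.0, 0.0, -0.001]]
force: [0.6, 0.1, -0.9]
opening: 0.0238
```

```bash
python3 - <<'E'
from meas import *
im=r.capture("top");cv2.imwrite("pics/top6.png",im);c=r.capture("side")
a=cv2.resize(im[130:210,390:470],(400,400),interpolation=cv2.INTER_CUBIC)
b=cv2.resize(c[160:230,290:370],(400,350),interpolation=cv2.INTER_CUBIC)
cv2.imwrite("pics/c8.png",np.hstack([a,cv2.copyMakeBorder(b,0,50,0,0,cv2.BORDER_CONSTANT)])); print(r.state()["position"],r.state()["tool_rot"][:,1])
E
```

```text
[ 0.6264 -0.2911  0.0296] [ 0.47   -0.8826  0.0012]
```

View pics/c8.png

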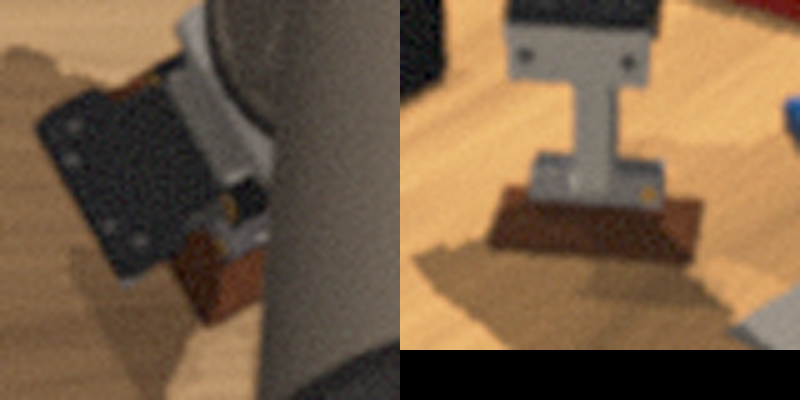

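The side view shows the gauge held level over the rest and aligned along it. I'll lower and release.

Request:
{"name": "apply_moves", "arguments": {
  "steps": [-0.0003,0.0006,-0.008,0,0,0,255,0,0,-0.004,0,0,0,255,0,0,-0.0022,0,0,0,255,0,0,0,0,0,0,255,0,0,0,0,0,0,140,0,0,0,0,0,0,60,0,0,0,0,0,0,0,0,0,0,0,0,0,0,0,0,0.01,0,0,0,0,0,0,0.03,0,0,0,0,0,0,0.05,0,0,0,0,0,0,0.03,0,0,0,0]
}}

```text
clock: 29.85
position: [0.6264, -0.2906, 0.1382]
tool_rot: [[0.003, 0.47, -0.883], [-0.001, -0.883, -0.47], [-1.0, 0.002, -0.002]]
force: [0.8, -0.7, 0.1]
opening: 0.0842
```

Request:
{"name": "apply_moves", "arguments": {
  "steps": [-0.0021,0.027,0,0,0,0,0,-0.0021,0.027,0,0,0,0,0,-0.0021,0.027,0,0,0,0,0,-0.0021,0.027,0,0,0,0,0,-0.0021,0.027,0,0,0,0,0,-0.0021,0.027,0,0,0,0,0,-0.0021,0.027,0,0,0,0,0,-0.0021,0.027,0,0,0,0,0,-0.0021,0.027,0,0,0,0,0,-0.0021,0.027,0,0,0,0,0,0,0,0,0,0,0,0,0,0,0,0,0,0,0]
}}

```text
clock: 31.05
position: [0.6046, -0.0198, 0.1347]
tool_rot: [[0.001, 0.471, -0.882], [-0.0, -0.882, -0.471], [-1.0, 0.0, -0.001]]
force: [0.9, -0.4, -0.6]
opening: 0.0936
```

```bash
python3 - <<'E'
from meas import *
im=r.capture("top");cv2.imwrite("pics/top7.png",im);H,S,V=hsvs(im)
rect("rest",blob((S>110)&(V<115)|(V<70),(428,165),"top",5e-3))
rect("gauge z28",blob((S<70)&(V>90),(430,164),"top",28e-3))
print(r.state()["position"],r.state()["tool_rot"][:,1])
E
```

```text
rest rect c [ 623.5 -292.2] size [109.4  59.2] long axis deg 27.8
gauge z28 rect c [ 621.9 -290.2] size [71.5 25.9] long axis deg 28.0
[ 0.6047 -0.0208  0.1346] [ 0.4696 -0.8829  0.0006]
```

The gauge is centred on the rest to within about 1 mm and aligned to 0.2°. Next I'll trim the lamp: regrip it across the other axis, then shift it about 2 mm.

Request:
{"name": "apply_moves", "arguments": {
  "steps": [0.0005,0,-0.02,0,0,0,0,0,0,-0.03,0,0,0,0,0,0,-0.03,0,0,0,0,0,0,-0.02,0,0,0,0,0,0,-0.011,0,0,0,0,0,0,-0.005,0,0,0,0,0,0,0,0,0,0,0,0,0,0,0,0,0,90,0,0,0,0,0,0,180,0,0,0,0,0,0,255,0,0,0,0,0,0,255,0,0,0,0,0,0,255]
}}

```text
clock: 32.3
position: [0.6051, -0.0202, 0.0183]
tool_rot: [[0.0, 0.47, -0.883], [0.0, -0.883, -0.47], [-1.0, 0.0, -0.0]]
force: [0.4, -0.1, 0.1]
opening: 0.0573
```

Request:
{"name": "apply_moves", "arguments": {
  "steps": [0,0,0,0,0,0,255,0,0,0,0,0,0,255,0,0,0.004,0,0,0,255,0,0,0,0,0,0,255,0,0,0,0,0,0,255]
}}

```text
clock: 32.8
position: [0.605, -0.0201, 0.0222]
tool_rot: [[0.0, 0.47, -0.883], [0.0, -0.883, -0.47], [-1.0, -0.0, -0.0]]
force: [0.1, 0.9, -1.6]
opening: 0.048
```

Request:
{"name": "apply_moves", "arguments": {
  "steps": [0.0022,0.002,0,0,0,0,255,0,0,0,0,0,0,255,0,0,-0.004,0,0,0,255,0,0,0,0,0,0,255,0,0,0,0,0,0,110,0,0,0,0,0,0,60,0,0,0,0,0,0,0,0,0,0,0,0,0,0,0,0,0.01,0,0,0,0,0,0,0.03,0,0,0,0,0,0,0.05,0,0,0,0,0,0,0.03,0,0,0,0]
}}

```text
clock: 34.0
position: [0.6081, -0.0181, 0.142]
tool_rot: [[0.003, 0.47, -0.883], [0.0, -0.883, -0.47], [-1.0, 0.001, -0.003]]
force: [0.2, 0.2, -0.6]
opening: 0.0938
```

Request:
{"name": "apply_moves", "arguments": {
  "steps": [-0.0131,0.0239,0,0,0,-1.5,0,-0.0131,0.0239,0,0,0,-1.5,0,-0.0131,0.0239,0,0,0,-1.5,0,-0.0131,0.0239,0,0,0,-1.5,0,-0.0131,0.0239,0,0,0,-1.5,0,-0.0131,0.0239,0,0,0,-1.5,0,-0.0131,0.0239,0,0,0,-1.5,0,-0.0131,0.0239,0,0,0,-1.5,0,-0.0131,0.0239,0,0,0,-1.5,0,-0.0131,0.0239,0,0,0,-1.5,0,-0.0131,0.0239,0,0,0,-1.5,0,-0.0131,0.0239,0,0,0,-1.5,0]
}}

```text
clock: 35.2
position: [0.4495, 0.2696, 0.1389]
tool_rot: [[0.001, 0.173, -0.985], [0.0, -0.985, -0.173], [-1.0, -0.0, -0.001]]
force: [0.0, 0.3, 0.4]
opening: 0.0938
```

Request:
{"name": "apply_moves", "arguments": {
  "steps": [0,0,0,0,0,0,0,0,0,0,0,0,0,0,0,0,0,0,0,0,0]
}}

```text
clock: 35.5
position: [0.4505, 0.2678, 0.1384]
tool_rot: [[0.0, 0.173, -0.985], [-0.0, -0.985, -0.173], [-1.0, 0.0, -0.0]]
force: [1.0, -0.6, 0.5]
opening: 0.094
```

```bash
python3 - <<'E'
from meas import *
im=r.capture("top");cv2.imwrite("pics/top8.png",im);H,S,V=hsvs(im)
rect("dock",blob((V<75),(303,177),"top",5e-3))
circ("collar z46",blob((V>85)&(S<45),(303,177),"top",46e-3))
P=blob((S>150)&(H<15)&(V<165),(174,175),"top",6e-3);circ("spacer",P)
print(r.state()["position"],r.state()["tool_rot"][:,1])
a=cv2.resize(im[220:285,135:200],(400,400),interpolation=cv2.INTER_CUBIC)
# race on plate, clean earlier frame with the arm away
b=cv2.imread("pics/top5.png");L=cv2.createCLAHE(4,(1,1)).apply(cv2.cvtColor(b,cv2.COLOR_BGR2GRAY)[220:285,135:200])
b=cv2.cvtColor(cv2.resize(L,(400,400),interpolation=cv2.INTER_CUBIC),cv2.COLOR_GRAY2BGR)
cv2.imwrite("pics/c9.png",np.hstack([a,b]))
E
```

```text
dock rect c [605.  -20.2] size [82.4 81.9] long axis deg -31.9
collar z46 ell c [604.6 -18.2] axes [39.4 40.5] mincirc 
spacer ell c [613.  252.1] axes [47.3 49.7] mincirc 
[0.4506 0.2677 0.1383] [ 0.1729 -0.9849  0.0002]
```

View pics/c9.png

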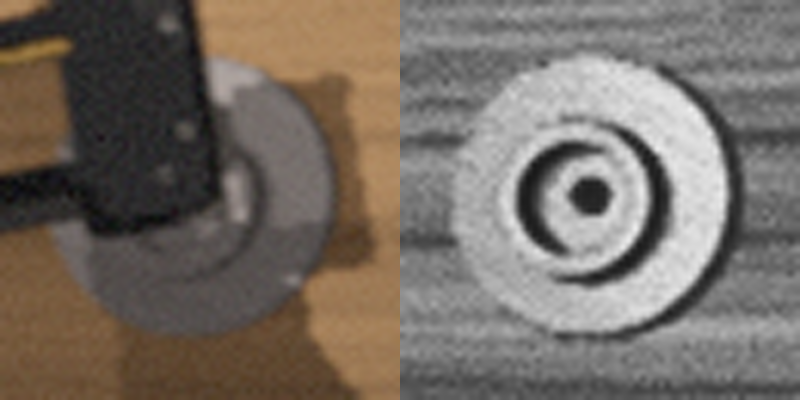

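The lamp is now about 2 mm towards +y, and the race is about (-1.4,+1.3) mm off the plate centre. A better offset estimate is (-2.3,-0.5) mm. I'll trim the race now, while the gripper is above it.

Request:
{"name": "apply_moves", "arguments": {
  "steps": [0.0005,0,-0.02,0,0,0,0,0,0,-0.03,0,0,0,0,0,0,-0.03,0,0,0,0,0,0,-0.022,0,0,0,0,0,0,-0.013,0,0,0,0,0,0,-0.006,0,0,0,0,0,0,0,0,0,0,0,0,0,0,0,0,0,90,0,0,0,0,0,0,150,0,0,0,0,0,0,255,0,0,0,0,0,0,255,0,0,0,0,0,0,255]
}}

```text
clock: 36.75
position: [0.4506, 0.2687, 0.0173]
tool_rot: [[0.0, 0.174, -0.985], [0.0, -0.985, -0.174], [-1.0, -0.0, -0.0]]
force: [0.1, -0.9, -0.7]
opening: 0.0575
```

Request:
{"name": "apply_moves", "arguments": {
  "steps": [0,0,0,0,0,0,255,0,0,0,0,0,0,255,0,0,0.004,0,0,0,255,0,0,0,0,0,0,255,0,0,0,0,0,0,255]
}}

```text
clock: 37.25
position: [0.4505, 0.2687, 0.0211]
tool_rot: [[0.0, 0.174, -0.985], [0.0, -0.985, -0.174], [-1.0, -0.0, -0.0]]
force: [0.6, 0.5, -1.9]
opening: 0.0524
```

Request:
{"name": "apply_moves", "arguments": {
  "steps": [0.0022,-0.0008,0,0,0,0,255,0,0,0,0,0,0,255,0,0,-0.004,0,0,0,255,0,0,0,0,0,0,255,0,0,0,0,0,0,90,0,0,0,0,0,0,50,0,0,0,0,0,0,0,0,0,0,0,0,0,0,0,0,0.01,0,0,0,0,0,0,0.03,0,0,0,0,0,0,0.05,0,0,0,0,0,0,0.03,0,0,0,0]
}}

```text
clock: 38.45
position: [0.4532, 0.2684, 0.1407]
tool_rot: [[0.002, 0.174, -0.985], [0.002, -0.985, -0.174], [-1.0, -0.001, -0.002]]
force: [-0.3, -0.6, 0.5]
opening: 0.0941
```

Request:
{"name": "apply_moves", "arguments": {
  "steps": [0.0203,-0.002,0,0,0,0,0,0.0203,-0.002,0,0,0,0,0,0.0203,-0.002,0,0,0,0,0,0.0203,-0.002,0,0,0,0,0,0.0203,-0.002,0,0,0,0,0,0.0203,-0.002,0,0,0,0,0,0.0203,-0.002,0,0,0,0,0,0.0203,-0.002,0,0,0,0,0,0,0,-0.03,0,0,0,0,0,0,-0.04,0,0,0,0,0,0,-0.03,0,0,0,0,0,0,0,0,0,0,0],
  "force": 10
}}

```text
clock: 39.65
position: [0.6127, 0.2507, 0.0338]
tool_rot: [[-0.005, 0.174, -0.985], [-0.002, -0.985, -0.174], [-1.0, 0.001, 0.006]]
force: [-1.4, -0.8, -0.5]
opening: 0.0937
```

Request:
{"name": "apply_moves", "arguments": {
  "steps": [0,0,0,0,0,0,0,0,0,0,0,0,0,0]
}}

```text
clock: 39.85
position: [0.6162, 0.2524, 0.0394]
tool_rot: [[0.002, 0.174, -0.985], [0.001, -0.985, -0.174], [-1.0, -0.001, -0.003]]
force: [-0.0, 0.5, 0.4]
opening: 0.094
```

Position is good (615.5, 252.5). I'll descend to about 4 mm and grip.

Request:
{"name": "apply_moves", "arguments": {
  "steps": [0,0,-0.015,0,0,0,0,0,0,-0.012,0,0,0,0,0,0,-0.005,0,0,0,0,0,0,-0.002,0,0,0,0,0,0,0,0,0,0,0,0,0,0,0,0,0,90,0,0,0,0,0,0,150,0,0,0,0,0,0,255,0,0,0,0,0,0,255,0,0,0,0,0,0,255,0,0,0,0,0,0,255,0,0,0,0,0,0,255]
}}

```text
clock: 41.05
position: [0.6151, 0.2519, 0.0031]
tool_rot: [[0.0, 0.174, -0.985], [0.0, -0.985, -0.174], [-1.0, -0.0, -0.0]]
force: [-0.2, 0.1, 0.1]
opening: 0.0496
```

Request:
{"name": "apply_moves", "arguments": {
  "steps": [0,0,0,0,0,0,255,0,0,0,0,0,0,255]
}}

```text
clock: 41.25
position: [0.6151, 0.2519, 0.0031]
tool_rot: [[0.0, 0.174, -0.985], [0.0, -0.985, -0.174], [-1.0, -0.0, -0.0]]
force: [-0.3, -0.5, 1.1]
opening: 0.0499
```

Request:
{"name": "apply_moves", "arguments": {
  "steps": [0,0,0.01,0,0,0,255,0,0,0.03,0,0,0,255,0,0,0.04,0,0,0,255,-0.0203,0.002,0,0,0,0,255,-0.0203,0.002,0,0,0,0,255,-0.0203,0.002,0,0,0,0,255,-0.0203,0.002,0,0,0,0,255,-0.0203,0.002,0,0,0,0,255,-0.0203,0.002,0,0,0,0,255,-0.0203,0.002,0,0,0,0,255,-0.0203,0.002,0,0,0,0,255,0,0,0,0,0,0,255]
}}

```text
clock: 42.45
position: [0.4506, 0.2683, 0.0838]
tool_rot: [[-0.0, 0.176, -0.984], [0.0, -0.984, -0.176], [-1.0, -0.0, 0.0]]
force: [0.5, -0.0, -0.7]
opening: 0.0496
```

Request:
{"name": "apply_moves", "arguments": {
  "steps": [0,0,-0.02,0,0,0,255,0,0,-0.02,0,0,0,255,0,0,0,0,0,0,255,0,0,0,0,0,0,255,0,0,0,0,0,0,255]
}}

```text
clock: 42.95
position: [0.4534, 0.2682, 0.0441]
tool_rot: [[0.001, 0.174, -0.985], [0.001, -0.985, -0.174], [-1.0, -0.001, -0.001]]
force: [-0.1, 0.2, -0.1]
opening: 0.0497
```

```bash
python3 - <<'E'
from meas import *
im=r.capture("top");c=r.capture("side");print(r.state()["position"],r.state()["opening"])
a=cv2.resize(im[220:285,135:200],(400,400),interpolation=cv2.INTER_CUBIC)
b=cv2.resize(c[320:410,175:265],(400,400),interpolation=cv2.INTER_CUBIC)
cv2.imwrite("pics/c10.png",np.hstack([a,b]))
E
```

```text
[0.4533 0.2681 0.044 ] 0.04941891911923424
```

View pics/c10.png

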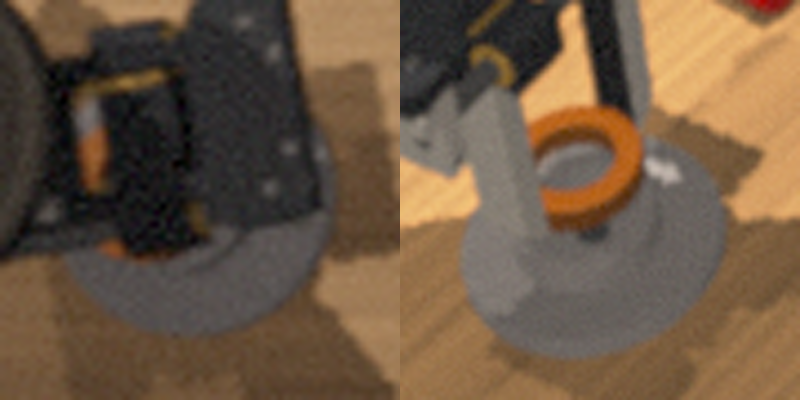

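The spacer is held level above the race. I'll lower it on and release.

Request:
{"name": "apply_moves", "arguments": {
  "steps": [-0.0004,0,-0.008,0,0,0,255,0,0,-0.004,0,0,0,255,0,0,-0.0025,0,0,0,255,0,0,0,0,0,0,255,0,0,0,0,0,0,255]
}}

```text
clock: 43.55
position: [0.4522, 0.2678, 0.0283]
tool_rot: [[-0.0, 0.174, -0.985], [-0.0, -0.985, -0.174], [-1.0, 0.0, 0.0]]
force: [0.8, -0.5, -0.6]
opening: 0.0499
```

Request:
{"name": "apply_moves", "arguments": {
  "steps": [0,0,0,0,0,0,100,0,0,0,0,0,0,50,0,0,0,0,0,0,0,0,0,0,0,0,0,0,0,0,0,0,0,0,0,0,0,0.01,0,0,0,0,0,0,0.03,0,0,0,0,0,0,0.04,0,0,0,0,0,0,0.02,0,0,0,0,0,0,0,0,0,0,0]
}}

```text
clock: 44.55
position: [0.4538, 0.2689, 0.1322]
tool_rot: [[0.005, 0.174, -0.985], [0.003, -0.985, -0.174], [-1.0, -0.002, -0.005]]
force: [0.3, 0.3, 0.8]
opening: 0.0942
```

```bash
python3 - <<'E'
from meas import *
im=r.capture("top");cv2.imwrite("pics/top9.png",im);c=r.capture("side");H,S,V=hsvs(im)
rect("dock",blob((V<75),(303,177),"top",5e-3))
for s in(30,45,60): circ("collar z46",blob((V>85)&(S<s),(303,177),"top",46e-3))
a=cv2.resize(im[140:215,265:340],(400,400),interpolation=cv2.INTER_CUBIC)
b=cv2.resize(c[210:285,230:305],(400,400),interpolation=cv2.INTER_CUBIC)
cv2.imwrite("pics/c11.png",np.hstack([a,b]))
print((proj("top",[.605,-.0202,.038])-[264.5,139.5])*400/75,(proj("side",[.605,-.0202,.01])-[229.5,209.5])*400/75)
E
```

```text
dock rect c [605.1 -20.1] size [82.5 81.5] long axis deg -31.8
collar z46 ell c [604.6 -18.3] axes [39.4 39.6] mincirc 
collar z46 ell c [604.5 -18.1] axes [39.4 40.1] mincirc 
collar z46 ell c [604.5 -18.1] axes [39.4 40.1] mincirc 
[197.6701 182.8393] [194.5714 238.8241]
```

View pics/c11.png

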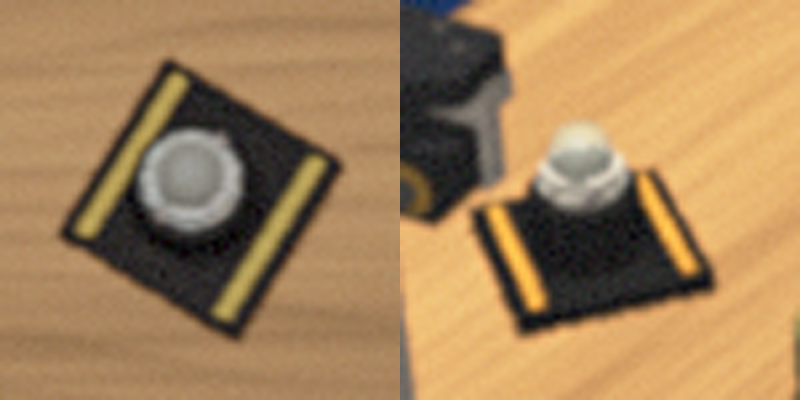

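The lamp is upright but about 2 mm towards +y in both views (collar at (190,180) in the left crop). One more small trim.

Request:
{"name": "apply_moves", "arguments": {
  "steps": [0.0129,-0.0238,0,0,0,0,0,0.0129,-0.0238,0,0,0,0,0,0.0129,-0.0238,0,0,0,0,0,0.0129,-0.0238,0,0,0,0,0,0.0129,-0.0238,0,0,0,0,0,0.0129,-0.0238,0,0,0,0,0,0.0129,-0.0238,0,0,0,0,0,0.0129,-0.0238,0,0,0,0,0,0.0129,-0.0238,0,0,0,0,0,0.0129,-0.0238,0,0,0,0,0,0.0129,-0.0238,0,0,0,0,0,0.0129,-0.0238,0,0,0,0,0],
  "force": 20
}}

```text
clock: 45.85
position: [0.6068, -0.0188, 0.1273]
tool_rot: [[-0.002, 0.174, -0.985], [-0.0, -0.985, -0.174], [-1.0, -0.0, 0.002]]
force: [0.8, 0.1, 0.8]
opening: 0.0943
```

Request:
{"name": "apply_moves", "arguments": {
  "steps": [0,0,0,0,0,0,0,0,0,0,0,0,0,0,0,0,0,0,0,0,0]
}}

```text
clock: 46.15
position: [0.6064, -0.0168, 0.1279]
tool_rot: [[-0.001, 0.175, -0.985], [0.0, -0.985, -0.175], [-1.0, -0.001, 0.001]]
force: [-0.1, -0.4, -0.1]
opening: 0.0936
```

```bash
python3 - <<'E'
from meas import *
im=r.capture("top");cv2.imwrite("pics/top10.png",im);c=r.capture("side");cv2.imwrite("pics/side10.png",c);H,S,V=hsvs(im)
rect("rest",blob((S>110)&(V<115)|(V<70),(428,165),"top",5e-3))
cv2.imwrite("pics/c12.png",np.hstack([cv2.resize(im[220:285,135:200],(400,400),interpolation=cv2.INTER_CUBIC),cv2.resize(c[330:405,180:255],(400,400),interpolation=cv2.INTER_CUBIC)]))
circ("spacer on race, z33",blob((S>110)&(H<15)&(V<185)&(np.indices(V.shape)[0]>222),(163,250),"top",33e-3))
m=(S<60)&(V>20)|((S>110)&(H<15)&(np.hypot(*(np.indices(V.shape)-np.array([251,166])[:,None,None]))<18))
circ("plate z5",blob(m,(166,251),"top",5e-3))
print(r.state()["position"])
E
```

```text
rest rect c [ 623.7 -292.2] size [109.5  59.1] long axis deg 28.0
spacer on race, z33 ell c [449.1 268.8] axes [47.  48.2] mincirc 
plate z5 ell c [450.6 267.4] axes [95.3 96.4] mincirc 
[ 0.6066 -0.0167  0.1283]
```

View pics/c12.png

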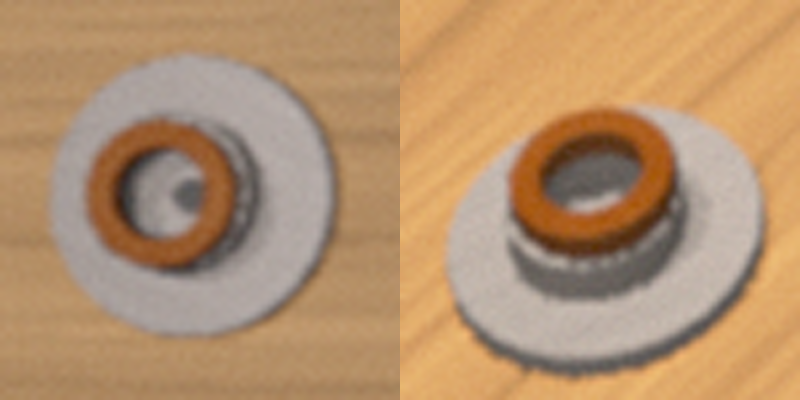

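The spacer sits flat on the race, concentric to about 1 mm, and the stack is within about 2 mm of the plate centre. Now the lamp trim.

Request:
{"name": "apply_moves", "arguments": {
  "steps": [0.0005,-0.0015,-0.015,0,0,0,0,0,0,-0.03,0,0,0,0,0,0,-0.03,0,0,0,0,0,0,-0.018,0,0,0,0,0,0,-0.011,0,0,0,0,0,0,-0.005,0,0,0,0,0,0,0,0,0,0,0,0,0,0,0,0,0,90,0,0,0,0,0,0,180,0,0,0,0,0,0,255,0,0,0,0,0,0,255,0,0,0,0,0,0,255]
}}

```text
clock: 47.45
position: [0.6077, -0.0193, 0.0198]
tool_rot: [[0.0, 0.174, -0.985], [0.0, -0.985, -0.174], [-1.0, 0.0, -0.0]]
force: [-0.5, 0.1, 0.9]
opening: 0.0573
```

Request:
{"name": "apply_moves", "arguments": {
  "steps": [0,0,0,0,0,0,255,0,0,0,0,0,0,255,0,0,0.004,0,0,0,255,0,0,0,0,0,0,255,0,0,0,0,0,0,255]
}}

```text
clock: 47.95
position: [0.6077, -0.0192, 0.0237]
tool_rot: [[0.0, 0.174, -0.985], [0.0, -0.985, -0.174], [-1.0, 0.0, -0.0]]
force: [0.3, 0.4, -1.0]
opening: 0.0474
```

Request:
{"name": "apply_moves", "arguments": {
  "steps": [-0.0005,-0.0009,0,0,0,0,255,0,0,0,0,0,0,255,0,0,-0.004,0,0,0,255,0,0,0,0,0,0,255,0,0,0,0,0,0,110,0,0,0,0,0,0,60,0,0,0,0,0,0,0,0,0,0,0,0,0,0,0,0,0.01,0,0,0,0,0,0,0.03,0,0,0,0,0,0,0.05,0,0,0,0,0,0,0.03,0,0,0,0]
}}

```text
clock: 49.15
position: [0.6079, -0.0201, 0.1435]
tool_rot: [[0.003, 0.174, -0.985], [0.0, -0.985, -0.174], [-1.0, 0.0, -0.003]]
force: [0.6, -0.5, -0.3]
opening: 0.0939
```

Request:
{"name": "apply_moves", "arguments": {
  "steps": [-0.01,-0.025,0.01,0,0,0,0,-0.01,-0.025,0.01,0,0,0,0,-0.01,-0.025,0.01,0,0,0,0,-0.01,-0.025,0,0,0,0,0,-0.01,-0.025,0,0,0,0,0,-0.01,-0.025,0,0,0,0,0,-0.01,-0.025,0,0,0,0,0,0,-0.025,0,0,0,0,0,0,-0.025,0,0,0,0,0,0,-0.025,0,0,0,0,0,0,0,0,0,0,0,0,0,0,0,0,0,0,0]
}}

```text
clock: 50.35
position: [0.537, -0.2703, 0.17]
tool_rot: [[0.0, 0.173, -0.985], [0.0, -0.985, -0.173], [-1.0, -0.0, -0.0]]
force: [0.3, 0.3, 0.2]
opening: 0.0938
```

```bash
python3 - <<'E'
from meas import *
im=r.capture("top");cv2.imwrite("pics/top11.png",im);c=r.capture("side");cv2.imwrite("pics/side11.png",c);H,S,V=hsvs(im)
rect("dock",blob((V<75),(303,177),"top",5e-3))
circ("collar z46",blob((V>85)&(S<45),(303,177),"top",46e-3))
circ("can",blob((H>13)&(S>130)&(V<190),(299,242),"top",30e-3))
rect("screwdriver handle",blob((H<6)&(S>150),(230,222),"top",13e-3))
print(r.state()["position"],r.state()["clock"])
cv2.imwrite("pics/c13.png",np.vstack([np.hstack([cv2.resize(c[210:285,230:305],(300,300)),cv2.resize(im[140:215,265:340],(300,300))]),cv2.resize(c[140:290,200:500],(600,300))]))
E
```

```text
dock rect c [605.1 -20. ] size [82.3 81.6] long axis deg -32.0
collar z46 ell c [604.2 -20. ] axes [39.6 40.7] mincirc 
can ell c [465.8 -14. ] axes [35.4 36.1] mincirc 
screwdriver handle rect c [512.  133.1] size [67.9 23.3] long axis deg -2.7
[ 0.5373 -0.2691  0.1699] 50.45
```

View pics/c13.png

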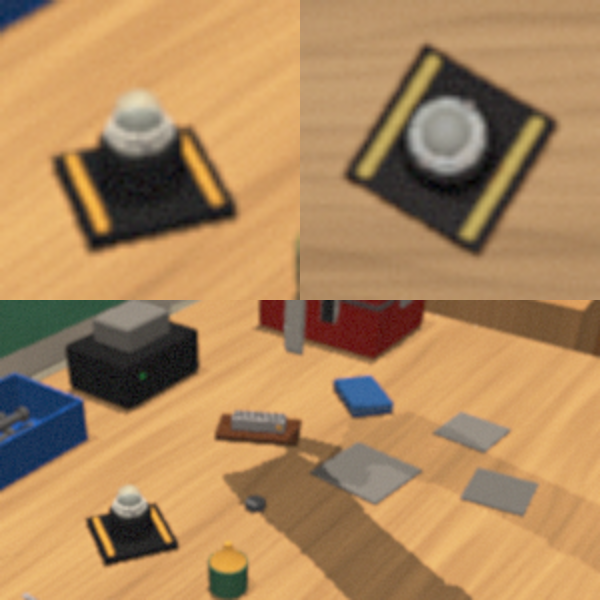

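The lamp is centred to within about 1 mm, the gauge is on the rest and the mat is empty. The oil can and screwdriver haven't moved, and the gripper is clear. Handing in.

```bash
python3 -c "
from cell import r
print(r.close_job())"
```

```text
the job is handed in; nothing more can be done
None
```

The job is done and handed in at about 50 s on the robot's clock; no verdict was given.

I parked the gauge on the large mat, then moved the lamp to the dock, the race to the plate, the gauge to the rest, and the spacer onto the race. The lamp needed two small trims after placing and the race one.

**Last checks:**
- **Lamp:** it stands upright about 1 mm from the dock centre.
- **Gauge:** it lies flat on the rest, along it to within about 0.2° and centred to about 1 mm. That centring assumes the mask caught the block's side as well as its top; counting the top face alone gives about 2.5 mm. I left it there.
- **Race and spacer:** both lie flat, with the spacer centred on the race to about 1 mm. After the trim I measured only the spacer on top: it sat about 1.8 mm from the plate centre towards the robot. I left it there.
- **Bystanders:** the oil can and screwdriver are unmoved, and the mat is empty.

The top camera and the robot disagreed by about 2 mm, within the stated calibration. My estimates of that offset varied by about 1 mm between parts, so the distances above are only good to about that.

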